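# Snap the enclosure lid shut all round

### The arm

A 7-joint arm with a two-finger parallel gripper is mounted at the origin on a cart in front of the work surface, level with it; the furniture and walls round the work are solid. World frame = base frame: x ahead of the robot, y to its left, z up, the work surface at z = 0. Lengths are in m, angles in rad, forces in N, time in s.
With the tool pointing down it reaches from about 0.4 to 0.875 m from the base axis. Payload 19.3 kg.
Tool frame: the origin (TCP) lies midway between the tips of the shut fingers; the grasp point (between the pads) lies ctrl.pinch_z behind it (ctrl.pinch_z is the distance from the TCP to the grasp point, in m); z points along the fingers, y is the line along which they close (so a half turn about z gives the same grasp; the last joint's range is limited). The gripper opens to 85 mm and grips with 20 to 120 N. Pads are 22 mm wide; open, the fingers measure 114 mm over their backs; the gripper's body (76 mm by 85 mm) begins 54 mm behind the grasp point. The pads swing forward as they close: fully open they stand 13 mm farther back than shut.
Start: joints at [1.194, 0.521, -0.036, 1.599, 0.021, 1.021, -0.113], TCP at [0.189, -0.596, 0.231] pointing down, gripper open.
Joint ranges: [-2.91, 2.91], [-0.3, 2.13], [-1.5, 1.42], [0.17, 2.43], [-1.26, 4.41], [0.16, 1.93], [-2.52, 2.52]. Speed limits (rad/s): [1.89, 1.89, 2.39, 2.39, 3.01, 3.01, 3.01].

### API

Orientations are given as [roll, pitch, yaw] about the fixed x, y, z axes, in that order (R = Rz(yaw) Ry(pitch) Rx(roll)).
In Python, from cell import ctrl gives the robot as it stands.
- The arm moves only by the shell command python3 -m pendant 'ROWS' [OPENING]. ROWS is JSON, a list of rows, each a list of 2 entries, a list of its own where there are three numbers: the shift along the tool's x, y, z in mm, then the turn, a rotation vector about the tool's x, y, z in degrees. In form: [[[x, y, z], [rx, ry, rz]], ...]. A call has 1 to 8 rows; each row is the pose to reach, as a shift and turn from the pose commanded when the call began, along the tool's axes at that moment; what a row does not reach only later rows make up. A row lasts 1/8 s, in which the tool goes at most 62.5 mm and 10.7 degrees, less where a joint would pass 70% of its speed; a pose out of reach is approached as far as the arm can. A call with a gripper value outside its range is refused whole. OPENING is the finger opening in mm, from 0 to 85.4, set as the call begins (- or left out, the last holds). The fingers move at their own pace and stop on an object; the grip force is fixed at half the most. Time passes only in rows, so rows that repeat a pose let the fingers close. It gives the time, the measured TCP pose, the force, the opening and the grip force at its end, in the units of the state.
- ctrl.get_state(): the state, without advancing time (a new reading comes with each control period).
- ctrl.get_image(name): name is "scene" or "top"; returns a dict with "pixels" (420x560x3 uint8, blue, green, red), "fx", "fy", "cx", "cy" (pixels), "R" (3x3) and "t" (3): a world point X has camera coordinates R X + t. Camera axes: x right, y down, z forward; pixel columns grow to the right and rows downward; lengths in m; the calibration is good to about 2 mm. A picture is of the moment at which its call begins. There is no depth.
- ctrl.close_job(): hands the job in; it is judged then, once.
Trained networks look in a picture, given as the dict that the camera call returned (one of the last four; its "shot" number tells which), for a name from the list of things; names that differ only in an ending like _2 or _b are one class to them, and where a whole thing is asked for, a point or a joint stands for the part that bears it (a point fixed in the world has none). Each returns a list of dicts, best first, with "score" (0 to 1); they miss things now and then, are a little off and sometimes report something else, mostly with a low value. They report only what shows in the picture. A call takes as long as a camera call.
- ctrl.masks_of(picture, name): "pixels" (420x560 bool, what is visible of it) and "box" ([left, top, right, bottom] in pixels, round what is visible of it).
- ctrl.pinpoint(picture, name): "xy" ([column, row] in pixels: a listed point, or the origin of a listed thing).
The state is a dict: "time": time; "joint_positions": joint angles; "qvel": joint speeds; "joint_efforts": joint torques, N m; "tcp_pos": TCP position; "eef_rot": TCP orientation; "contact_force": force on the tool from outside, world axes, zero at the start; "torque": the same for the moment, N m; "grip_width": opening from 0.0 (shut) to 1.0 (fully open); "grasp_force": force on a finger pad.
Only numpy, scipy, OpenCV 4.12 (cv2) and the standard library are available. Lean on these libraries where they do the work, as an engineer would, in place of code of your own. Each camera call takes 0.05 s, during which the arm holds its last target. There are 200 camera calls.

### The job

The white lid of the grey electronics enclosure is not clipped down: press its four rim flaps down with the fingertips, one side after the other, until every one has snapped shut, level with the middle of the lid. Do not grip or lift anything: the enclosure stays standing where it is, and the small things around it are left alone. Finish with the hand clear.

Things in the scene. Friction and masses are not known exactly. Their poses are not given: they have to be found in the camera images.
- enclosure: Loose grey electronics enclosure, 120 (x) by 170 (y) mm, 0.8 kg. Its white lid: a fixed middle panel (66x116 mm, blank label) and four fixed corner pads (25 mm square), tops 50 mm above the desk; between the corners one snap flap per side. Origin: centre of the underside; z up; x points to the side with the black cable gland (sticks out 20 mm, 22 mm up); y along the long side.
- press_front (a point): Point on the top of the front flap, mid-length, 22 mm out from its hinge and 8 mm in from its outer edge, where the thumb ribs are; it moves with the flap: about 57.5 mm above the desk when sprung up, 50 mm when shut.
- flap_front (a joint): Angle of the front lid flap, on the -x side (away from the gland), 112 mm long, 30 mm wide, hinged at the middle panel: 0 = sprung up (outer edge 10 mm high), 0.35 rad = shut, level with the panel. Pressed down at its press point it resists with about 5 to 7 N; past 0.24 rad it snaps shut and stays; let go before 0.2 it springs up again. It is fully down at 12 to 15 N.
- press_back (a point): Point on the top of the back flap, mid-length, 22 mm out from its hinge and 8 mm in from its outer edge, where the thumb ribs are; it moves with the flap: about 57.5 mm above the desk when sprung up, 50 mm when shut.
- flap_back (a joint): Angle of the back lid flap, on the +x (gland) side, 112 mm long, 30 mm wide, hinged at the middle panel: 0 = sprung up (outer edge 10 mm high), 0.35 rad = shut, level with the panel. Pressed down at its press point it resists with about 5 to 7 N; past 0.24 rad it snaps shut and stays; let go before 0.2 it springs up again. It is fully down at 12 to 15 N.
- press_left (a point): Point on the top of the left flap, mid-length, 22 mm out from its hinge and 8 mm in from its outer edge, where the thumb ribs are; it moves with the flap: about 57.5 mm above the desk when sprung up, 50 mm when shut.
- flap_left (a joint): Angle of the left lid flap, on the +y side, 62 mm long, 30 mm wide, hinged at the middle panel: 0 = sprung up (outer edge 10 mm high), 0.35 rad = shut, level with the panel. Pressed down at its press point it resists with about 5 to 7 N; past 0.24 rad it snaps shut and stays; let go before 0.2 it springs up again. It is fully down at 12 to 15 N.
- press_right (a point): Point on the top of the right flap, mid-length, 22 mm out from its hinge and 8 mm in from its outer edge, where the thumb ribs are; it moves with the flap: about 57.5 mm above the desk when sprung up, 50 mm when shut.
- flap_right (a joint): Angle of the right lid flap, on the -y side, 62 mm long, 30 mm wide, hinged at the middle panel: 0 = sprung up (outer edge 10 mm high), 0.35 rad = shut, level with the panel. Pressed down at its press point it resists with about 5 to 7 N; past 0.24 rad it snaps shut and stays; let go before 0.2 it springs up again. It is fully down at 12 to 15 N.
- relay_a: Bystander, small black cube relay with metal blades, 32x32x36 mm, loose on the desk, 25 to 50 mm from the enclosure; origin: centre of its underside. Not to be disturbed.
- plug_dt_e: Bystander, small grey plug connector, 38x42x18 mm, loose on the desk, 25 to 50 mm from the enclosure; origin: centre of its underside. Not to be disturbed.
- conn_spare: Bystander, green round connector with black tail, 72x37x32 mm, loose on the desk, 25 to 50 mm from the enclosure; origin: centre of its underside. Not to be disturbed.
- clip_red: Bystander, slim red clip, 19x56x12 mm, loose on the desk, 25 to 50 mm from the enclosure; origin: centre of its underside. Not to be disturbed.
- screwdriver_b: Bystander, red-handled screwdriver, 161x100x25 mm, loose near the right front of the desk; origin: centre of its underside. Not to be disturbed.
- tape_1: Bystander, roll of black tape, 62x60x19 mm, loose at the right of the desk; origin: centre of its underside. Not to be disturbed.

How it is judged:
At the end, for the whole second after the job is handed in: All four flaps are shut (angle above 0.30 of 0.35 rad) and stay so by themselves, and the enclosure stands flat on the desk (tilt under 0.05 rad, underside within 5 mm), at rest (under 20 mm/s), within 40 mm of where it was (value of joint each of flap_front, flap_back, flap_left, flap_right above 0.3 rad and angle between enclosure's own z axis and vertical below 0.05 rad and height (world z) of enclosure below 0.005 m and distance of enclosure from where it was at the start of the episode below 0.04 m and linear speed of enclosure below 0.02 m/s); the robot touches nothing.
It fails at once if the enclosure is lifted or tipped up (origin more than 12 mm above the desk, or tilt over 0.15 rad) (height (world z) of enclosure above 0.012 m or angle between enclosure's own z axis and vertical above 0.15 rad).
It fails at once if the enclosure is pushed more than 40 mm from where it stood (distance of enclosure from where it was at the start of the episode above 0.04 m).
It fails at once if a bystander is moved or lifted by more than 25 mm (distance of any of relay_a, plug_dt_e, conn_spare, clip_red, screwdriver_b, tape_1 from where it was at the start of the episode above 0.025 m).
It also fails if it takes over 45 s, if anything falls off the work surface, if the arm or the gripper's body presses on something with over 40 N, if the wrist force passes 120 N, or if a joint passes its speed limit or range.

## Working session

There is one attempt and no reset: what is moved stays moved. The work goes in short steps, Python scripts to look and compute and a shell command to move; the robot and the scene stay as the last step left them, time stands still between calls to the robot, and variables do not carry over. Pictures are saved under pics/ and viewed, at most 10 in all, crops included, and the job is handed in when it is done.

```bash
mkdir -p pics
cat > h.py <<'E'
from cell import ctrl
import numpy as np, cv2
from scipy.spatial.transform import Rotation as Ro
def ray(p,uv,z):
    R=np.array(p["R"]);t=np.array(p["t"]);d=R.T@np.array([(uv[0]-p["cx"])/p["fx"],(uv[1]-p["cy"])/p["fy"],1.]);c=-R.T@t
    return c+d*(z-c[2])/d[2]
E
python3 - <<'E'
from h import *
s=ctrl.get_state();print({k:np.round(v,3) for k,v in s.items()},ctrl.pinch_z)
ims=[]
for n in("top","scene"):
    p=ctrl.get_image(n);ims.append(p["pixels"]);print(n,"cam",-np.array(p["R"]).T@p["t"])
    for k,z in [("press_front",.0575),("press_back",.0575),("press_left",.0575),("press_right",.0575),("enclosure",0),("relay_a",0),("plug_dt_e",0),("conn_spare",0),("clip_red",0)]:
        for r in ctrl.pinpoint(p,k)[:2]: print(k,round(r["score"],2),np.round(r["xy"]),ray(p,r["xy"],z).round(4))
    cv2.imwrite(f"pics/{n}.png",p["pixels"])
E
```

```text
{'time': np.float64(0.0), 'joint_positions': array([ 1.194,  0.522, -0.036,  1.6  ,  0.021,  1.021, -0.113]), 'qvel': array([ 0.001,  0.001, -0.   ,  0.001, -0.001, -0.   ,  0.001]), 'joint_efforts': array([ 3.0000e-03, -9.2709e+01,  1.9810e+00, -3.6992e+01,  1.8000e-02,
        8.0000e-03,  0.0000e+00]), 'tcp_pos': array([ 0.189, -0.595,  0.231]), 'eef_rot': array([-3.14 ,  0.   ,  0.307]), 'contact_force': array([-0.338,  0.331, -0.677]), 'torque': array([ 0.006, -0.044,  0.02 ]), 'grasp_force': np.float64(0.0), 'grip_width': np.float64(1.0)} 0.0187
top cam [ 0.37152149 -0.06854694  0.98116899]
press_front 0.66 [265. 243.] [ 0.5018 -0.0185  0.0575]
press_back 0.85 [296. 200.] [ 0.5967 -0.0723  0.0575]
press_left 0.56 [246. 201.] [0.5836 0.0288 0.0575]
press_right 0.89 [312. 247.] [ 0.5041 -0.1119  0.0575]
enclosure 0.66 [282. 230.] [ 0.5424 -0.0473  0.    ]
plug_dt_e 0.66 [335. 202.] [ 0.6143 -0.1548  0.    ]
conn_spare 0.67 [292. 172.] [ 0.6704 -0.0585  0.    ]
clip_red 0.54 [324. 269.] [ 0.4689 -0.1429  0.    ]
clip_red 0.21 [335. 201.] [ 0.6161 -0.1546  0.    ]
scene cam [-0.2360467  -0.96746538  0.5689658 ]
press_front 0.57 [254. 211.] [ 0.5009 -0.014   0.0575]
press_left 0.68 [272. 199.] [0.5831 0.0129 0.0575]
press_right 0.67 [284. 219.] [ 0.5195 -0.1067  0.0575]
enclosure 0.76 [275. 232.] [ 0.5361 -0.0539  0.    ]
enclosure 0.48 [284. 219.] [ 0.6054 -0.0081  0.    ]
relay_a 0.67 [230. 229.] [0.4653 0.0431 0.    ]
relay_a 0.59 [324. 234.] [ 0.6156 -0.1473  0.    ]
plug_dt_e 0.45 [322. 236.] [ 0.6028 -0.1515  0.    ]
conn_spare 0.62 [314. 218.] [ 0.6678 -0.0598  0.    ]
conn_spare 0.34 [281. 219.] [ 0.5999 -0.0018  0.    ]
clip_red 0.48 [278. 256.] [ 0.4577 -0.1528  0.    ]
clip_red 0.19 [272. 194.] [0.7001 0.1489 0.    ]
```

View pics/top.png

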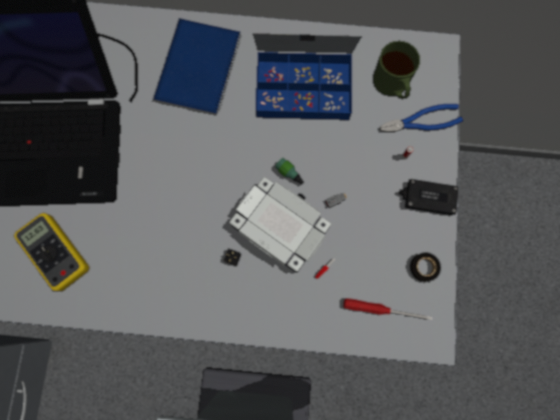

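View pics/scene.png

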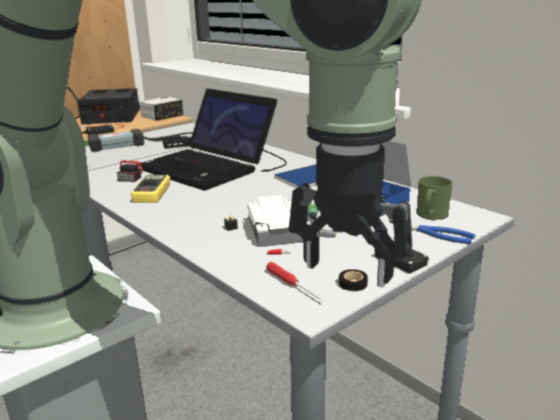

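The top view shows the enclosure with corner dots near (267,185), (324,225), (296,263) and (236,224). The gland is at about (302,196), on the upper-right side, and small items sit close to every side. The scene view shows the hand clear of the enclosure. Next I refine the pose from the corner dots.

Run:
```python
from h import *
p=ctrl.get_image("top");g=cv2.cvtColor(p["pixels"],cv2.COLOR_BGR2GRAY).astype(np.float32)
W=[]
for u,v in [(296,263),(236,224),(267,185),(324,225)]:
    w=g[v-5:v+6,u-5:u+6];d=np.clip(np.median(w)-25-w,0,None);yy,xx=np.mgrid[-5:6,-5:6]
    d*=(xx**2+yy**2<20)
    uv=(u+(d*xx).sum()/d.sum(),v+(d*yy).sum()/d.sum());W.append(ray(p,uv,.05)[:2]);print(np.round(uv,1),W[-1].round(4))
W=np.array(W);L=np.array([(-.0475,-.0725),(-.0475,.0725),(.0475,.0725),(.0475,-.0725)])
print([np.linalg.norm(W[i]-W[i-1]).round(4) for i in range(4)])
c=W.mean(0);A=(W-c).T@L;yaw=np.arctan2(A[1,0]-A[0,1],A[0,0]+A[1,1])
print(c,yaw,np.degrees(yaw))
R=np.array([[np.cos(yaw),-np.sin(yaw)],[np.sin(yaw),np.cos(yaw)]]);print((W-c)@R)
Q=dict(front=(-.055,0),back=(.055,0),left=(0,.08),right=(0,-.08))
print({k:(c+R@v).round(4) for k,v in Q.items()})
for n in ["enclosure"]:
    m=ctrl.masks_of(p,n)[0];print(m["score"],m["box"],cv2.minAreaRect(np.argwhere(m["pixels"])[:,::-1].astype(np.float32)))
cv2.imwrite("pics/crop.png",cv2.resize(p["pixels"][160:290,210:360],None,fx=5,fy=4.6,interpolation=2))
```

```text
[295.4 262.5] [ 0.4708 -0.0822]
[235.1 224.5] [0.5353 0.0456]
[265.  183.8] [ 0.6256 -0.0052]
[322.7 224.3] [ 0.5527 -0.1299]
[np.float64(0.0948), np.float64(0.1431), np.float64(0.1036), np.float64(0.1444)]
[ 0.54610062 -0.04292331] -0.5048624435628207 -28.926487250811345
[[-0.04689683 -0.07078892]
 [-0.05227123  0.0722524 ]
 [ 0.0513124   0.0714328 ]
 [ 0.04785566 -0.07289628]]
{'front': array([ 0.498 , -0.0163]), 'back': array([ 0.5942, -0.0695]), 'left': array([0.5848, 0.0271]), 'right': array([ 0.5074, -0.1129])}
0.88 [229.8, 177.8, 328.2, 268.8] ((280.7359924316406, 221.54800415039062), (90.37788391113281, 69.00088500976562), 34.695152282714844)
```

View pics/crop.png

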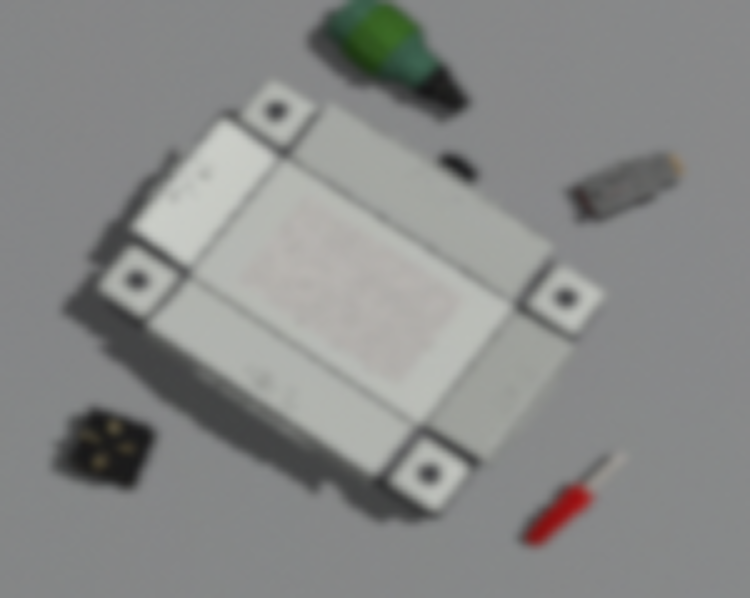

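The crop shows the corner dots clearly. The left dot is really at about (237.4,220.9), because my centroid was pulled by shadow. All four flaps are up, and the ribs mark their outer edges.

```bash
cat >> h.py <<'E'
def go(xy,z,yaw):
    s=ctrl.get_state();R=Ro.from_euler("xyz",s["eef_rot"]);T=Ro.from_euler("xyz",[np.pi,0,yaw])
    print("shift",(R.inv().apply(np.r_[xy,z]-s["tcp_pos"])*1e3).round(1),"turn",np.degrees((R.inv()*T).as_rotvec()).round(1))
E
python3 - <<'E'
from h import *
p=ctrl.get_image("top")
W=np.array([ray(p,uv,.05)[:2] for uv in [(296,262.8),(237.4,220.9),(265.2,183.9),(323,224.6)]])
L=np.array([(-.0475,-.0725),(-.0475,.0725),(.0475,.0725),(.0475,-.0725)])
c=W.mean(0);A=(W-c).T@L;yaw=np.arctan2(A[1,0]-A[0,1],A[0,0]+A[1,1])
R=np.array([[np.cos(yaw),-np.sin(yaw)],[np.sin(yaw),np.cos(yaw)]]);print(c,np.degrees(yaw),((W-c)@R).round(4))
for k,v in dict(front=(-.055,0),back=(.055,0),left=(0,.08),right=(0,-.08)).items(): print(k,(c+R@v).round(4))
print(yaw+np.pi/2);go(c+R@(-.055,0),.12,yaw+np.pi/2)
E
```

```text
[ 0.54775114 -0.04444421] -30.169173487957142 [[-0.0473 -0.0726]
 [-0.0475  0.0723]
 [ 0.0477  0.0725]
 [ 0.0471 -0.0723]]
front [ 0.5002 -0.0168]
back [ 0.5953 -0.0721]
left [0.588  0.0247]
right [ 0.5075 -0.1136]
1.0442449168246626
shift [ 471.8 -457.9  111.3] turn [ -0.   -0.  -42.3]
```

```bash
python3 -m pendant '[[[30,-28,0],[0,0,-5]],[[65,-62,10],[0,0,-10]],[[105,-100,20],[0,0,-15]],[[145,-140,30],[0,0,-20]],[[185,-180,40],[0,0,-25]],[[225,-220,50],[0,0,-30]],[[265,-258,60],[0,0,-36]],[[300,-290,60],[0,0,-42.3]]]' 0
python3 -c "
from h import *
go((.5002,-.0168),.08,1.0442)"
```

```text
time: 2.15
tcp_pos: [0.3877, -0.2268, 0.171]
eef_rot: [-3.141, -0.0, 1.049]
contact_force: [0.4, -1.1, 0.6]
grip_width: 0.003
grasp_force: 0.0
shift [238.1  -7.1  91. ] turn [-0.  -0.   0.3]
```

```bash
python3 -m pendant '[[[40,0,0],[0,0,0]],[[90,-2,10],[0,0,0]],[[140,-4,30],[0,0,0]],[[190,-6,60],[0,0,0]],[[238,-7,80],[0,0,0]],[[238,-7,91],[0,0,0]],[[238,-7,91],[0,0,0]]]' 0
python3 -c "
from h import *
go((.5002,-.0168),.05,1.0442)
p=ctrl.get_image('scene');cv2.imwrite('pics/s2.png',cv2.resize(p['pixels'][100:280,180:400],None,fx=3,fy=3))"
```

```text
time: 3.02
tcp_pos: [0.4999, -0.0197, 0.0797]
eef_rot: [-3.14, 0.001, 1.045]
contact_force: [-0.2, -0.0, -0.0]
grip_width: 0.001
grasp_force: 0.0
shift [ 2.7 -1.2 29.7] turn [-0.1  0.1  0.1]
```

View pics/s2.png

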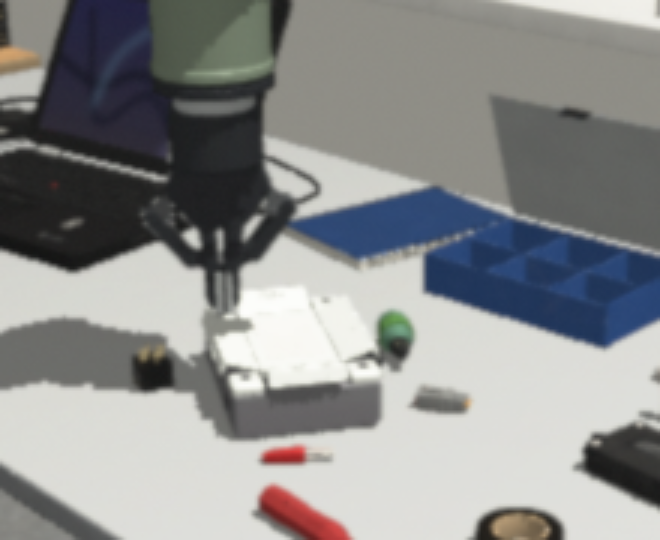

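The closed fingertips, at crop (222,305), are above the front flap, and nothing has been disturbed. Pressing now.

```bash
python3 -m pendant '[[[0,0,10],[0,0,0]],[[0,0,20],[0,0,0]],[[0,0,24],[0,0,0]],[[0,0,28],[0,0,0]],[[0,0,30],[0,0,0]],[[0,0,30],[0,0,0]]]' 0
```

```text
time: 3.82
tcp_pos: [0.5005, -0.0194, 0.0502]
eef_rot: [-3.142, 0.0, 1.045]
contact_force: [0.0, 0.3, -0.0]
grip_width: 0.003
grasp_force: 0.0
```

```bash
python3 -m pendant '[[[0,0,1],[0,0,0]],[[0,0,2],[0,0,0]],[[0,0,2],[0,0,0]]]' 0
```

```text
time: 4.2
tcp_pos: [0.5008, -0.0194, 0.0495]
eef_rot: [3.141, -0.0, 1.045]
contact_force: [-7.5, 0.1, 32.5]
grip_width: -0.002
grasp_force: 15.9
```

The front flap has bottomed out at 32 N. I raise the hand and move to the back flap.

```bash
python3 -m pendant '[[[0,0,-12],[0,0,0]],[[0,0,-32],[0,0,0]]]' 0
python3 -c "
from h import *
go((.5953,-.0721),.05,1.0442)"
```

```text
time: 4.45
tcp_pos: [0.5003, -0.0193, 0.0805]
eef_rot: [-3.141, 0.0, 1.045]
contact_force: [-0.0, 0.5, 0.9]
grip_width: -0.003
grasp_force: 0.0
shift [  2.  108.7  30.5] turn [-0.   0.   0.1]
```

```bash
python3 -m pendant '[[[0,40,0],[0,0,0]],[[1,80,0],[0,0,0]],[[2,109,0],[0,0,0]],[[2,109,12],[0,0,0]],[[2,109,21],[0,0,0]],[[2,109,26],[0,0,0]],[[2,109,30.5],[0,0,0]],[[2,109,31.5],[0,0,0]]]' 0
python3 -m pendant '[[[0,0,0],[0,0,0]],[[0,0,0],[0,0,0]]]' 0
```

```text
time: 5.45
tcp_pos: [0.5958, -0.0721, 0.0495]
eef_rot: [3.141, 0.0, 1.045]
contact_force: [-6.4, -0.4, 26.1]
grip_width: 0.001
grasp_force: 12.5
time: 5.7
tcp_pos: [0.5956, -0.072, 0.0497]
eef_rot: [3.141, 0.0, 1.045]
contact_force: [-6.0, 1.3, 18.8]
grip_width: 0.001
grasp_force: 9.1
```

```bash
python3 -m pendant '[[[0,0,-12],[0,0,0]],[[0,0,-30],[0,0,0]]]' 0
python3 -c "
from h import *
go((.588,.0247),.05,1.0442)"
```

```text
time: 5.95
tcp_pos: [0.5954, -0.0721, 0.0793]
eef_rot: [-3.141, 0.0, 1.045]
contact_force: [-0.6, -0.6, 0.1]
grip_width: -0.002
grasp_force: 0.0
shift [ 80.1 -54.9  29.3] turn [-0.1  0.   0.1]
```

```bash
python3 -m pendant '[[[27,-18,0],[0,0,0]],[[54,-36,0],[0,0,0]],[[80,-55,0],[0,0,0]],[[80,-55,12],[0,0,0]],[[80,-55,20],[0,0,0]],[[80,-55,25],[0,0,0]],[[80,-55,29],[0,0,0]],[[80,-55,30.5],[0,0,0]]]' 0
python3 -m pendant '[[[0,0,0],[0,0,0]],[[0,0,0],[0,0,0]]]' 0
```

```text
time: 6.95
tcp_pos: [0.5886, 0.0235, 0.0494]
eef_rot: [3.141, 0.001, 1.044]
contact_force: [-10.1, -2.7, 42.1]
grip_width: 0.002
grasp_force: 20.8
time: 7.2
tcp_pos: [0.5885, 0.0235, 0.0496]
eef_rot: [3.141, 0.001, 1.044]
contact_force: [-8.0, -2.0, 28.4]
grip_width: 0.0
grasp_force: 14.1
```

```bash
python3 -m pendant '[[[0,0,-12],[0,0,0]],[[0,0,-30],[0,0,0]]]' 0
python3 -c "
from h import *
go((.5075,-.1136),.05,1.0442)"
```

```text
time: 7.45
tcp_pos: [0.5881, 0.024, 0.0787]
eef_rot: [-3.141, 0.001, 1.045]
contact_force: [-0.3, 0.5, 1.1]
grip_width: -0.003
grasp_force: 0.0
shift [-159.4   -0.5   28.8] turn [-0.  0.  0.]
```

```bash
python3 -m pendant '[[[-40,0,0],[0,0,0]],[[-80,0,0],[0,0,0]],[[-120,0,0],[0,0,0]],[[-159,0,0],[0,0,0]],[[-159,0,12],[0,0,0]],[[-159,0,20],[0,0,0]],[[-159,0,25],[0,0,0]],[[-159,0,29],[0,0,0]]]' 0
python3 -m pendant '[[[0,0,0.7],[0,0,0]],[[0,0,0.7],[0,0,0]],[[0,0,0.7],[0,0,0]]]' 0
```

```text
time: 8.45
tcp_pos: [0.5092, -0.1122, 0.0493]
eef_rot: [3.141, -0.0, 1.046]
contact_force: [-7.7, 0.3, 51.6]
grip_width: -0.001
grasp_force: 26.0
time: 8.82
tcp_pos: [0.5091, -0.1123, 0.0496]
eef_rot: [3.141, -0.0, 1.046]
contact_force: [-6.6, 2.0, 26.5]
grip_width: 0.001
grasp_force: 13.3
```

Now I lift the hand and back it away toward -y for a check.

```bash
python3 -m pendant '[[[0,0,-15],[0,0,0]],[[0,0,-60],[0,0,0]],[[-50,0,-110],[0,0,0]],[[-100,0,-130],[0,0,0]],[[-150,0,-130],[0,0,0]],[[-200,0,-130],[0,0,0]],[[-200,0,-130],[0,0,0]]]' 0
python3 - <<'E'
from h import *
p=ctrl.get_image("top");q=ctrl.get_image("scene")
a=cv2.resize(p["pixels"][160:290,210:360],(400,350),interpolation=2);b=cv2.resize(q["pixels"][170:270,220:340],(400,350),interpolation=2)
cv2.imwrite("pics/end.png",np.hstack([a,b]))
E
```

```text
time: 9.7
tcp_pos: [0.4064, -0.2889, 0.1789]
eef_rot: [3.141, 0.001, 1.04]
contact_force: [0.2, 0.1, -0.2]
grip_width: -0.003
grasp_force: 0.0
```

View pics/end.png

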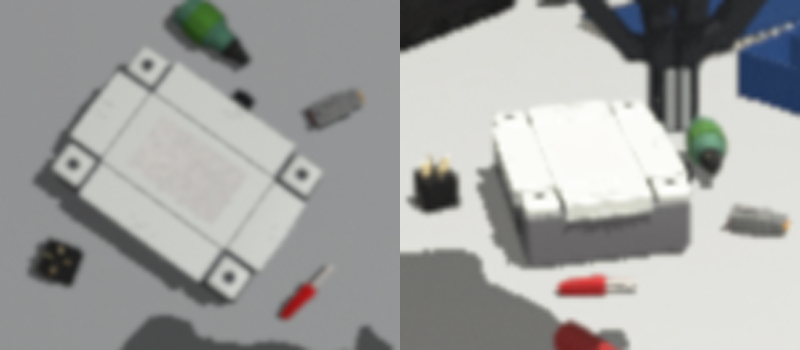

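In the left half (top view), all four flaps are shaded evenly with the middle panel. The bright and dark tilted faces, such as the left flap near (105,115), are gone. The right half (scene view) shows a level lid, the enclosure and bystanders where they were, and the hand clear.

```bash
python3 -c "
from h import *
print(ctrl.close_job())"
```

```text
the job is handed in; nothing more can be done
None
```

I pressed all four flaps down to their stops and handed the job in at about 10 s. The final pictures show the lid level, the enclosure and nearby parts where they were, and the hand clear; no verdict was returned.

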